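Lock the clay box with its quarter-turn key

ROBOT

A 7-joint arm with a two-finger parallel gripper is mounted at the origin on the work surface. World frame = base frame: x ahead of the robot, y to its left, z up, the work surface at z = 0. Lengths are in m, angles in rad, forces in N, time in s.
With the tool pointing down it reaches from about 0.425 to 0.825 m from the base axis. Payload 3.6 kg.
Tool frame: the origin (TCP) lies midway between the tips of the shut fingers; the grasp point (between the pads) lies 19 mm behind it (manip.tcp_to_grasp is the distance from the TCP to the grasp point, in m); z points along the fingers, y is the line along which they close (so a half turn about z gives the same grasp; the last joint's range is limited). The gripper opens to 93 mm and grips with 3 to 60 N. Pads are 15 mm wide; open, the fingers measure 128 mm over their backs; the gripper's body (75 mm by 188 mm) begins 65 mm behind the grasp point.
Start: joints at [-1.206, 0.615, -0.013, 1.423, 0.008, 1.103, -0.04], TCP at [0.248, 0.601, 0.194] pointing down, gripper open.
Joint ranges: [-3.12, 3.12], [-0.3, 2.06], [-1.34, 1.32], [0.26, 2.42], [-1.36, 4.5], [0.01, 1.98], [-2.84, 2.84]. Speed limits (rad/s): [2.79, 2.79, 3.14, 3.14, 3.14, 3.14, 3.14].

INTERFACE

Orientations are given as a unit quaternion [w, x, y, z].
In Python, from plant import manip gives the robot as it stands. The module is installed in compiled form; this text tells all that it offers. Calls block until the motion is done:
- manip.move_to(position, orientation): joint-space move of the TCP to a pose.
- manip.move_straight(position, speed=0.15, rotation=None, until_force=None): straight line of the TCP; rotation=None keeps the orientation; speed is the mean speed in m/s. With until_force (N) it stops when the force on the tool has changed by that much, and returns True; else False.
- manip.goto_joints(angles): joint-space move.
- manip.grip(opening, f_grip=None): opening from 0.0 (shut) to 1.0 (fully open); f_grip is the grip in N (None keeps the last); returns when the fingers have stopped.
- manip.dwell(seconds).
- manip.solve_ik(position, orientation): joint angles nearest the present ones, or None.
- manip.observe(): the state.
- manip.get_image(name): name is "side" or "top"; returns (picture, depth): 384x512x3 uint8, red, green, blue; 384x512 float32, m along the optical axis (not along the pixel's ray), 0 where there is no reading.
- manip.get_calibration(name): a dict with "mtx" (3x3 intrinsics, pixels), "R" (3x3) and "t" (3): a world point X has camera coordinates R X + t. Camera axes: x right, y down, z forward; pixel columns grow to the right and rows downward; lengths in m; the calibration is good to about 2 mm. A picture is of the moment at which its call begins. get_calibration takes no time and is no camera call.
A pose or a line that the arm cannot do raises manip.PlanningError and nothing moves.
- manip.close_job(): hands the job in; it is judged then, once.
The state is a dict: "time": time; "qpos": joint angles; "joint_velocities": joint speeds; "joint_torque": joint torques, N m; "tcp_pos": TCP position; "tool_rot": TCP orientation; "contact_force": force on the tool from outside, world axes, zero at the start; "ft_torque": the same for the moment, N m; "grip_width": opening from 0.0 (shut) to 1.0 (fully open); "gripper_force": force on a finger pad.
Only numpy, scipy, OpenCV 4.12 (cv2) and the standard library are available. Lean on these libraries where they do the work, as an engineer would, in place of code of your own. Each camera call takes 0.05 s, during which the arm holds its last target. There are 200 camera calls.

TASK

Lock the lid of the clay box: take the key with the flat winged handle out of its wooden stand, line its blade up with the slot in the lid, push it in until its collar rests flat on the lid, then give it a quarter turn, either way, so that the wing stands square across the slot, and let go. Leave the round-knobbed clay stamp and the round tin where they are.

Things in the scene. Friction and masses are not known exactly. Their poses are not given: they have to be found in the camera images.
- key_grip (a point): Centre of the key's wing: an upright dark-wood bar 46 (x) by 14 (y) by 50 mm (z, up). Steel collar, 50 mm across, 5 thick, its underside 30 mm below. A shaft leads to a blade 40 (x) by 10 (y) mm, 44 to 56 mm below. 0.14 kg, loose. Starts upright, collar on the rim of a fixed wooden tube stand 66 mm across, 40 high, 44 bore; lift 30 mm to clear.
- slot (a point): Centre of the slot at the lid's top face, 60 mm above the table: 52 (x) by 20 mm (y), z up. Lid plate 8 mm thick, aluminium; white box fixed, hollow, 160 (x) by 220 (y) mm, floor 54 mm below the lid's top. The blade enters with the wing along x (within 12 deg); the collar stops it home, key_grip 30 mm above here; the blade then turns freely under the plate, with no stop or click at 90 deg.
- stamp_knob (a point): Centre of the handle of the clay stamp, a loose bystander: collar and height like the key's, but a round pear-shaped dark-wood knob 34 mm across in place of the wing. It stands upright in a second wooden stand like the key's, this point 70 mm above the table; the stands may change places. z is up.
- tin_mid (a point): Centre of a loose round shut metal tin, a bystander lying flat on the table, 63 mm across and 30 mm high. z is up.
Things that resemble listed ones, but are neither listed nor needed, are in the scene too. Leave any purple or turquoise look-alike of the part that bears key_grip alone.

How it is judged:
By the outcome, as a careful person would: the job done as asked, in the order asked, and still so for the second after the job is handed in, with the robot touching nothing.
It also fails if it takes over 46 s, if anything falls off the work surface, if the arm or the gripper's body presses on something with over 40 N, if the wrist force passes 120 N, or if a joint passes its speed limit or range.

## Working session

There is one attempt and no reset: what is moved stays moved. The work goes in short steps, each a Python script; the robot and the scene stay as the last script left them, time stands still between calls to the robot, and variables do not carry over. Pictures are saved under pics/ and viewed, at most 10 in all, crops included, and the job is handed in when it is done.

```bash
mkdir -p pics
cat > h.py <<'E'
import numpy as np, cv2
from plant import manip
def snap(n,tag):
    p,d=manip.get_image(n); np.savez(f'pics/{tag}.npz',p=p,d=d)
    cv2.imwrite(f'pics/{tag}.png',p[:,:,::-1]); return p,d
def ray(n,u,v,z):
    c=manip.get_calibration(n); K,R,t=map(np.array,(c['mtx'],c['R'],c['t']))
    o=-R.T@t.ravel(); r=R.T@np.linalg.inv(K)@np.array([u,v,1.]); return o+r*(z-o[2])/r[2]
def cloud(n,d):
    c=manip.get_calibration(n); K,R,t=map(np.array,(c['mtx'],c['R'],c['t']))
    v,u=np.mgrid[:384,:512]; P=np.stack([(u-K[0,2])/K[0,0]*d,(v-K[1,2])/K[1,1]*d,d],-1)
    return (P-t.ravel())@R
E
python3 - <<'E'
from h import *
a,_=snap('top','t0'); b,_=snap('side','s0')
for n in('top','side'):
    c=manip.get_calibration(n); print(n,c['mtx'],-np.array(c['R']).T@np.array(c['t']).ravel())
print(manip.observe())
E
```

```text
top [[418.56779767   0.         257.75618138]
 [  0.         418.56779767 185.5614535 ]
 [  0.           0.           1.        ]] [ 0.48693023 -0.06969304  1.10601492]
side [[422.71527265   0.         257.38485376]
 [  0.         422.71527265 199.2432126 ]
 [  0.           0.           1.        ]] [ 0.47604112 -0.7914128   0.5801974 ]
{'time': 0.1, 'qpos': array([-1.20549674,  0.61581649, -0.01258404,  1.42470933,  0.00813462,
        1.10341452, -0.04037717]), 'joint_velocities': array([ 0.00052348, -0.00199087, -0.00035925, -0.00315737,  0.00060924,
       -0.00062713, -0.00031638]), 'joint_torque': array([ 1.88331804e-03, -4.60040045e+01,  2.10164865e-01, -1.66243672e+01,
       -6.12687157e-02,  1.69778906e-02,  8.92078083e-05]), 'tcp_pos': array([0.24792996, 0.60003487, 0.19301081]), 'tool_rot': array([-1.85259951e-04,  1.94611206e-01,  9.80879789e-01, -1.13345859e-03]), 'contact_force': array([ 0.43812766,  0.00238234, -0.16989039]), 'ft_torque': array([-0.00269929, -0.018962  , -0.02252305]), 'gripper_force': 0.0, 'grip_width': 1.0017401613421872}
```

View pics/t0.png

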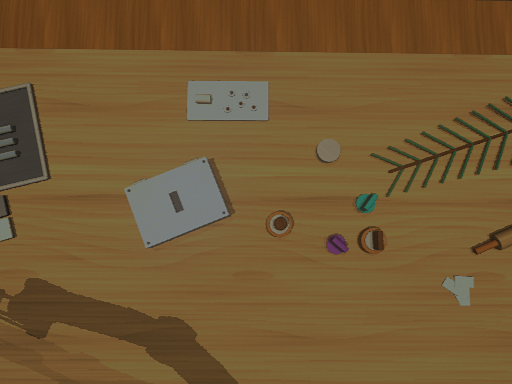

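View pics/s0.png

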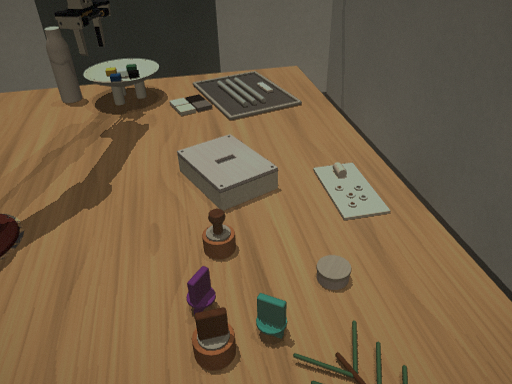

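The top view has four candidates. The dark-wood wing bar in a wooden stand at (373,240) fits the key. The round knob at (280,224) is the stamp. The purple bar (337,244) and the turquoise bar (366,203) are decoys with no stand. The slot is at (177,202) and the tin at (329,150). Next I'll measure and take an enlarged crop to confirm.

```bash
cat > m.py <<'E'
from h import *
def slot(p):
    g=p.max(2); R=g[165:240,130:225]
    m=np.zeros(g.shape,np.uint8); m[180:225,160:195]=(g[180:225,160:195]<np.median(R)*0.72)
    n,l,s,c=cv2.connectedComponentsWithStats(m); i=1+np.argmax(s[1:,4])
    return (l==i)
def rect(P):
    r=cv2.minAreaRect((P[:,:2]*1000).astype(np.float32)); b=cv2.boxPoints(r)
    e=b[1]-b[0]; f=b[2]-b[1]; e=e if np.hypot(*e)>np.hypot(*f) else f
    return np.array(r[0])/1000, np.array(r[1]), np.degrees(np.arctan2(e[1],e[0]))%180
E
python3 - <<'E'
from m import *
f=np.load('pics/t0.npz');p,d=f['p'],f['d'];C=cloud('top',d)
m=slot(p); v,u=np.nonzero(m); P=np.array([ray('top',a,b,.06) for a,b in zip(u,v)])
print('slot',len(u),u.mean(),v.mean(),P.mean(0),rect(P))
# box lid top orientation
L=(abs(C[:,:,2]-.06)<.008); L[:, :115]=0; L[:,240:]=0;L[:150]=0;L[260:]=0
print('lid',L.sum(),rect(C[L]),C[L][:,2].mean())
W=np.zeros(d.shape,bool); W[222:260,355:392]=1
K=W&(C[:,:,2]>.075); print('wing',K.sum(),C[K].mean(0),C[K][:,2].max(),rect(C[K]))
v,u=np.nonzero(K); print('pix',u.mean(),v.mean(),u.min(),u.max(),v.min(),v.max())
s=np.load('pics/s0.npz');C2=cloud('side',s['d'])
W=np.zeros(d.shape,bool); W[290:375,185:245]=1
q=s['p'].astype(int); K=W&(C2[:,:,2]>.06)&(q[:,:,2]<q[:,:,0]*0.8)
print('side wing',K.sum(),np.median(C2[K],0),rect(C2[K]))
for n,w,h in(('t',p[185:265,320:400],6),):
    a=cv2.resize(p[185:265,255:400],None,fx=5,fy=5,interpolation=3)
    b=cv2.resize(p[150:250,120:235],None,fx=4,fy=4)
    b=cv2.copyMakeBorder(b,0,0,0,725-460-0 if 725>460 else 0,0)
    cv2.imwrite('pics/c0.png',np.clip(np.vstack([a,b[:200*2][:200]])[:,:,::-1]*1.6,0,255).astype(np.uint8))
E
```

```text
slot 164 175.8658536585366 201.33536585365854 [0.5725207  0.12177707 0.06      ] (array([0.57223981, 0.12178445]), array([51.59608459, 20.58815956]), np.float32(22.132326))
lid 5658 (array([0.57554797, 0.12364299]), array([167.12788391, 221.66851807]), np.float32(112.41703)) 0.06028360638750619
wing 155 [ 0.4808374  -0.36580222  0.12442584] 1.1060149181211931 (array([ 0.47663663, -0.22727962]), array([ 43.75003815, 314.51519775]), np.float32(91.5217))
pix 378.8709677419355 240.36774193548388 362 389 231 254
side wing 721 [ 0.47964094 -0.38568534  0.08543473] (array([ 0.48767725, -0.54386719]), array([ 48.33559418, 493.27542114]), np.float32(92.90523))
```

View pics/c0.png

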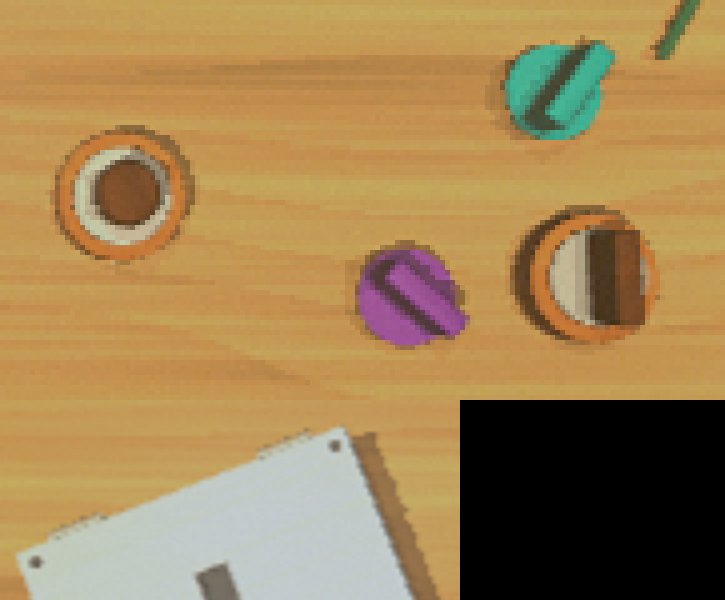

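The crop confirms it: the dark-wood winged key is in the right-hand stand, with its wing top at about (380,240) and lying nearly along world x. The stamp has the round knob, and the purple and turquoise pieces are decoys. I'll refine the wing from the depth and check the joint plan.

```bash
cat >> m.py <<'E'
def Q(yaw): a=np.radians(yaw)/2; return np.array([0,np.cos(a),np.sin(a),0])
E
python3 - <<'E'
from m import *
f=np.load('pics/t0.npz');p,d=f['p'],f['d'];C=cloud('top',d)
W=np.zeros(d.shape,bool); W[222:260,355:392]=1
K=W&(abs(C[:,:,2]-.095)<.008); print(K.sum(),C[K].mean(0),rect(C[K]))
hs=p[222:260,355:392].max(2); v,u=np.nonzero(K)
P=np.array([ray('top',a,b,.095) for a,b in zip(u,v)]); print('ray',P.mean(0),rect(P))
# stand (brown-orange ring) and collar check, tops at .04/.045
H=(abs(C[:,:,2]-.043)<.007)&W; print('collar/stand',rect(C[H]))
s=np.load('pics/s0.npz');C2=cloud('side',s['d']); W=np.zeros(d.shape,bool); W[290:375,185:245]=1
K=W&(C2[:,:,2]>.065)&(C2[:,:,2]<.1)&(C2[:,:,1]>-.42)&(C2[:,:,1]<-.35); print('side',K.sum(),C2[K].mean(0),rect(C2[K]))
for k in(0,180):
  for pos,y in(((.48,-.386,.15),0),((.572,.122,.15),22.3),((.572,.122,.07),112.3),((.572,.122,.07),-67.7)):
    q=manip.solve_ik(np.array(pos),Q(y+k)); print(k,y,None if q is None else np.round(q,2))
E
```

```text
118 [ 0.48038225 -0.37689577  0.09448981] (array([ 0.48075024, -0.3773432 ]), array([43.1093483 , 14.27535057]), np.float32(1.5216781))
ray [ 0.48038296 -0.37674366  0.095     ] (array([ 0.48070648, -0.37717978]), array([14.46896553, 43.28497314]), np.float32(178.45662))
collar/stand (array([ 0.48023901, -0.3759798 ]), array([63.60523605, 63.60845566]), np.float32(144.27492))
side 621 [ 0.48055353 -0.38406197  0.08479644] (array([ 0.48066727, -0.38023749]), array([45.73858261, 15.88508034]), np.float32(3.0111358))
0 0 [ 0.17  0.74  0.85  1.6  -0.61  1.08 -0.39]
0 22.3 [-0.62  0.62  0.61  1.69 -0.42  0.96 -1.03]
0 112.3 [-0.38  0.67  0.21  1.76 -0.19  0.74  0.32]
0 -67.7 [ 0.11  0.73 -0.59  1.74  0.52  0.83  2.81]
180 0 [ 0.36  0.64  0.48  1.6  -0.34  0.99  2.51]
180 22.3 [-0.16  0.56 -0.15  1.67  0.1   0.91  1.62]
180 112.3 [ 0.11  0.73 -0.59  1.74  0.52  0.83  2.81]
180 -67.7 [-0.38  0.67  0.21  1.76 -0.19  0.74  0.32]
```

Run:
```python
from m import *
k=np.array([.4805,-.3772]); q=Q(1)
manip.grip(.45,20)
manip.move_to(np.array([*k,.16]),q)
manip.move_straight(np.array([*k,.055]),.12,until_force=8)
o=manip.observe(); print(o['time'],o['tcp_pos'],o['contact_force'])
manip.grip(0,30); o=manip.observe(); print(o['grip_width']*93,o['gripper_force'],o['contact_force'])
manip.move_straight(np.array([*k,.20]),.12)
o=manip.observe(); print(o['time'],o['grip_width']*93,o['gripper_force'],o['contact_force'],np.round(o['qpos'],2))
manip.move_to(np.array([.5723,.1218,.20]),Q(22.3))
o=manip.observe(); print(o['time'],o['tcp_pos'],o['tool_rot'],np.round(o['qpos'],2),o['contact_force'])
p,d=snap('side','s1'); snap('top','t1')
cv2.imwrite('pics/s1c.png',cv2.resize(p[20:260,120:360,::-1],None,fx=2.4,fy=2.4))
```

```text
5.5833 [ 0.48084974 -0.37791089  0.05581964] [ 0.20155244 -0.82163567  0.0400771 ]
13.900411495197234 29.961769580841064 [-0.11698915 -0.67380846  1.31828453]
7.5083 13.535581206927706 29.958238899707794 [ 0.9524712   0.10566444 -1.39402855] [ 0.14  0.68  0.88  1.55 -0.56  1.17 -0.42]
9.35 [0.57261297 0.11977954 0.20027883] [5.79986781e-04 9.81423990e-01 1.91850387e-01 2.10605053e-04] [-0.76  0.64  0.89  1.63 -0.54  1.13 -0.92] [-0.16137091 -0.16571164 -1.57918322]
```

View pics/s1c.png

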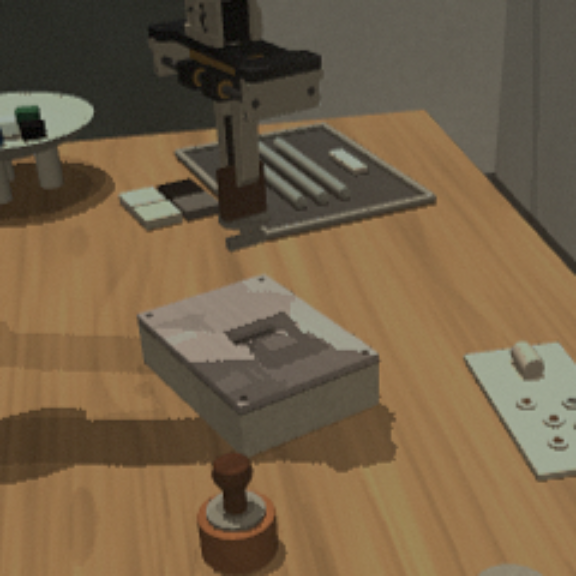

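The wing is held in the fingers at crop (240,190), but the collar and blade blend into the dark tray behind them. I'll move lower, so the white lid is the background, and use the depth there.

Run:
```python
from m import *
manip.move_straight(np.array([.5723,.1218,.125]),.12); manip.dwell(.3)
o=manip.observe(); print(o['time'],o['tcp_pos'],o['tool_rot'])
p,d=snap('side','s2'); C=cloud('side',d); t=o['tcp_pos']
near=(np.hypot(C[:,:,0]-t[0],C[:,:,1]-t[1])<.045)
for z in np.arange(.07,.18,.005):
    m=near&(abs(C[:,:,2]-z)<.0025)
    if m.any(): P=C[m]; print(round(z,3),m.sum(),P.min(0)[:2].round(3),P.max(0)[:2].round(3),np.median(p[m],0))
cv2.imwrite('pics/s2c.png',cv2.resize(p[70:210,160:300,::-1],None,fx=4,fy=4))
```

```text
10.525 [0.57263253 0.12186087 0.12558736] [-7.55510379e-05  9.81115960e-01  1.93419634e-01  5.59426116e-04]
0.085 18 [0.554 0.108] [0.592 0.124] [71.  64.5 54.5]
0.09 30 [0.554 0.109] [0.592 0.125] [65. 60. 50.]
0.095 39 [0.554 0.108] [0.59  0.125] [65. 60. 50.]
0.1 4 [0.57  0.113] [0.574 0.117] [67.5 63.  52.5]
0.11 16 [0.548 0.096] [0.593 0.114] [74.  66.5 57.5]
0.115 90 [0.549 0.095] [0.596 0.123] [65.  60.5 50.5]
0.12 31 [0.549 0.106] [0.594 0.123] [47. 35. 26.]
0.125 38 [0.55  0.105] [0.594 0.122] [45.  33.5 23.5]
0.13 36 [0.55  0.107] [0.594 0.123] [45. 33. 23.]
0.135 37 [0.55  0.103] [0.595 0.124] [45. 32. 23.]
0.14 38 [0.55  0.106] [0.593 0.124] [45.  32.  22.5]
0.145 35 [0.549 0.106] [0.593 0.123] [45. 32. 22.]
0.15 27 [0.55  0.106] [0.593 0.124] [45. 35. 25.]
0.155 26 [0.55  0.101] [0.594 0.124] [52.  38.  28.5]
0.16 37 [0.55  0.097] [0.594 0.135] [49. 38. 28.]
0.165 52 [0.551 0.095] [0.594 0.137] [51.5 42.5 32. ]
0.17 34 [0.556 0.097] [0.587 0.137] [77.5 70.  56. ]
0.175 32 [0.556 0.095] [0.587 0.134] [77.  68.5 54.5]
```

View pics/s2c.png

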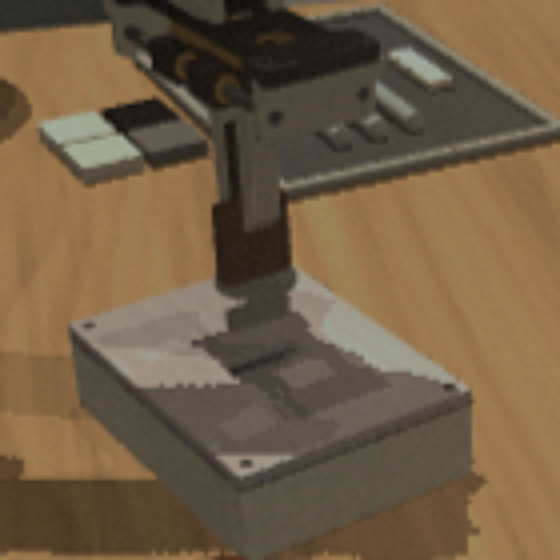

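The key hangs upright. The blade spans x from 0.554 to 0.592, so its centre is about (0.573, 0.121), right above the slot. Inserting now.

Run:
```python
from m import *
r=manip.move_straight(np.array([.5723,.1218,.070]),.04,until_force=10)
o=manip.observe(); print(r,o['time'],o['tcp_pos'],o['contact_force'],o['ft_torque'],np.round(o['qpos'],2),o['grip_width']*93)
p,d=snap('side','s3')
cv2.imwrite('pics/s3c.png',cv2.resize(p[70:210,160:300,::-1],None,fx=4,fy=4))
```

```text
True 11.7083 [0.57209078 0.12149314 0.07505128] [0.35330346 0.32162443 3.5974596 ] [0.03700038 0.31033305 0.0243861 ] [-0.7   0.78  0.77  1.76 -0.68  0.89 -0.8 ] 13.638758437834406
```

View pics/s3c.png

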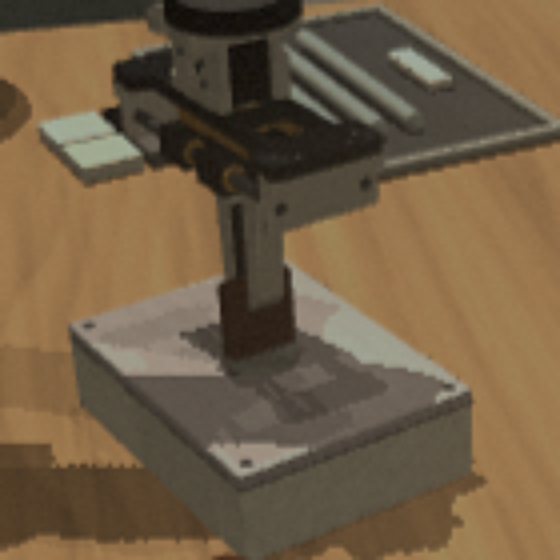

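The collar is home: contact at TCP z = 0.075, and the picture shows the collar flat on the lid. Now the quarter turn on joint 7.

Run:
```python
from m import *
q=np.array(manip.observe()['qpos'])
for f in (.33,.67,1):
    t=q.copy(); t[6]+=np.pi/2*f; manip.goto_joints(t)
    o=manip.observe(); r=o['tool_rot']; print(o['time'],o['tcp_pos'],np.degrees(2*np.arctan2(r[2],r[1])),o['contact_force'],o['ft_torque'])
manip.dwell(.3)
p,d=snap('side','s4'); C=cloud('side',d)
o=manip.observe(); r=o['tool_rot']; print(np.degrees(2*np.arctan2(r[2],r[1])),o['tcp_pos'],o['contact_force'])
```

```text
12.325 [0.5724084  0.12196487 0.07507688] 51.89234839663217 [0.5219604  0.05028211 0.71118994] [ 0.20045237 -0.02491313 -0.01340698]
12.9 [0.57199164 0.12152932 0.07505776] 82.44569582285787 [0.54175458 0.73168174 2.10535903] [0.19247494 0.13328525 0.05748604]
13.4583 [0.57188642 0.12120021 0.07503589] 112.11767959431616 [-1.09311812  0.88756602  1.15680596] [0.0375963  0.22471979 0.00881579]
112.24747098725786 [0.57190243 0.12122132 0.0750411 ] [-0.46496011  0.38503401  2.19196889]
```

Release with a modest opening, retreat upwards, then move clear and check.

Run:
```python
from m import *
manip.grip(.4); manip.dwell(.2)
x=manip.observe()['tcp_pos']; manip.move_straight(np.array([x[0],x[1],.22]),.12)
manip.move_to(np.array([.248,.601,.22]),Q(22.3)); manip.dwell(.3)
print(manip.observe()['time'])
p,d=snap('top','t5'); s,e=snap('side','s5'); C=cloud('top',d); D=cloud('side',e)
for n,X in(('top',C),('side',D)):
    near=np.hypot(X[:,:,0]-.572,X[:,:,1]-.122)<.04
    for lo,hi in((.08,.105),(.107,.125)):
        K=near&(X[:,:,2]>lo)&(X[:,:,2]<hi)
        if K.sum()>5: print(n,lo,K.sum(),rect(X[K]),np.percentile(X[K][:,2],[5,50,95]))
    m=np.hypot(X[:,:,0]-.572,X[:,:,1]-.122); K=(m<.024)&(X[:,:,2]<.075)&(X[:,:,2]>.05); print('collar z',np.median(X[K][:,2]))
a=cv2.resize(p[150:250,120:235,::-1],None,fx=3.5,fy=3.5); b=cv2.resize(s[120:220,170:285,::-1],None,fx=3.5,fy=3.5)
cv2.imwrite('pics/c5.png',np.clip(np.hstack([a[:, :400],b[:, :400]])*1.4,0,255).astype(np.uint8))
```

```text
18.3583
top 0.08 31 (array([0.56682813, 0.11635171]), array([10.39674759, 42.05817795]), np.float32(127.599)) [0.08149023 0.09254998 0.10259794]
top 0.107 120 (array([0.5710863 , 0.12202183]), array([14.56873322, 45.87498856]), np.float32(113.45278)) [0.110544   0.11472322 0.11777791]
collar z 0.0658169276350656
side 0.08 120 (array([0.57010999, 0.1181411 ]), array([14.59491062, 48.67020416]), np.float32(115.649376)) [0.08187791 0.09321417 0.10345984]
side 0.107 75 (array([0.5707923 , 0.11884864]), array([14.61286736, 43.29370499]), np.float32(110.07368)) [0.10823261 0.11330031 0.11529222]
collar z 0.06441957695818361
```

View pics/c5.png

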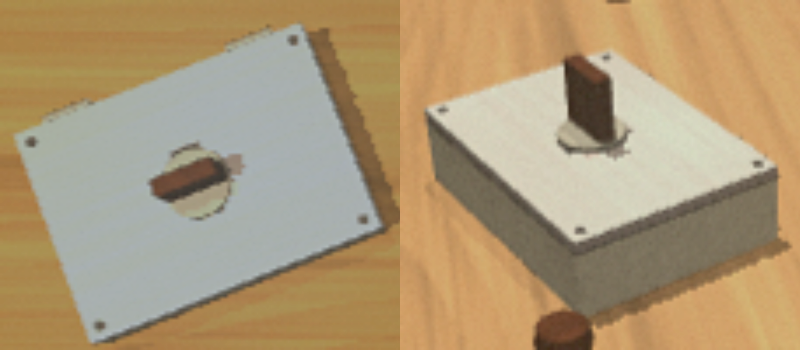

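The collar lies flat: its top is at about 0.065 and the wing top at 0.115. The wing is at about 112°, square to the slot at 22.3°. The gripper is clear, so I'm handing in.

```bash
python3 -c "
from plant import manip
print(manip.close_job())"
```

```text
the job is handed in; nothing more can be done
None
```

The lid is locked and the job handed in at about 18 s: the key is fully in with its collar flat on the lid, the wing stands square across the slot to within about 2°, and I never touched the stamp or the tin.

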